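Snap the birdhouse fronts shut

TASK

Three birdhouses lie on their backs on the bench with their hinged fronts standing open. Press the two bare pine fronts, the ones with white perch knobs, down until each catch snaps and holds it fully shut; leave the green front open and do not touch it, its paint is still wet.

Things in the scene. Friction and masses are not known exactly. Their poses are not given: they have to be found in the camera images.
- pine_a_front_press (a point): Where to press the first pine front: centre line of its outer face, 26 mm from the free edge. x runs to the hinge, y along it, z out of the face (up when shut: tilt of z = opening angle). Board 156 mm hinge to free edge, 128 wide, 10 thick; hinge line at (130, 0, -10) mm. Opens upward, starts at 0.36-0.6 rad. White perch knob 20 mm across, 24 high, 56 mm off at +x, then a dark disc.
- pine_b_front_press (a point): The same point on the second pine front, alike in all. Shut, a front lies level on a firm stop, outer face 108 mm above the bench. A light spring lifts it again unless the sprung roller catch under its free edge has snapped; the catch bites from 0.13 rad and snaps at 0.06 (8 mm from shut here). Straight down near this point it takes up to 10 N; then it stays shut by itself.
- green_front: Green, freshly painted front of the third birdhouse, no knob, else like the pine ones; open 0.36-0.6 rad, must stay open, untouched. Origin on the hinge at the board's underside, 98 mm above the bench; the board runs 156 mm along -x, 128 wide along y, 10 thick along z (up when shut). Free edge at most 200 mm above the bench.
- green: The third birdhouse. All three are alike and fixed to the bench, side by side in any order about 270 mm apart: on their backs, gable away from the robot, hinge at the gable end. Origin on the bench under the body; x to the gable tip, z up. Body 130 mm wide, -90 to 70 mm in x; gable tip at 150; roof boards 122 high, 185 mm wide over both.

How it is judged:
At the end, for the whole second after the job is handed in: Both bare pine fronts are held shut by their catches, within 0.04 rad (2.3 degrees) of level, and the green front still stands open by more than 0.25 rad (angle between each of pine_a_front_press, pine_b_front_press's own z axis and vertical below 0.04 rad and angle between green_front's own z axis and vertical above 0.25 rad); the robot touches nothing.
It fails at once if the wet green front is touched by the robot (contact force between green_front and the fingers above 0.3 N or contact force between green_front and the arm above 0.3 N).
It also fails if it takes over 40 s, if anything falls off the work surface, if the arm or the gripper's body presses on something with over 40 N, if the wrist force passes 120 N, or if a joint passes its speed limit or range.

ROBOT

A 7-joint arm with a two-finger parallel gripper is mounted at the origin on the work surface. World frame = base frame: x ahead of the robot, y to its left, z up, the work surface at z = 0. Lengths are in m, angles in rad, forces in N, time in s.
With the tool pointing down it reaches from about 0.4 to 0.875 m from the base axis. Payload 6.5 kg.
Tool frame: the origin (TCP) lies midway between the tips of the shut fingers; the grasp point (between the pads) lies 19 mm behind it; z points along the fingers, y is the line along which they close (so a half turn about z gives the same grasp; the last joint's range is limited). The gripper opens to 88 mm and grips with 3 to 60 N. Pads are 18 mm wide; open, the fingers measure 123 mm over their backs; the gripper's body (75 mm by 187 mm) begins 45 mm behind the grasp point.
Start: joints at [1.149, 0.536, -0.004, 1.538, 0.003, 1.067, -0.071], TCP at [0.226, -0.609, 0.239] pointing down, gripper open.
Joint ranges: [-2.7, 2.7], [-0.37, 2.16], [-1.27, 1.26], [0.24, 2.4], [-1.31, 4.45], [0.19, 1.91], [-2.76, 2.76]. Speed limits (rad/s): [2.39, 2.39, 3.14, 3.14, 3.14, 3.14, 3.14].

INTERFACE

Orientations are given as a unit quaternion [x, y, z, w].
In Python, from rig import ctrl gives the robot as it stands. The module is installed in compiled form; this text tells all that it offers.
- The arm moves only by the tool jog_arm, never from a script. Its argument "targets" is a list of rows, each a list of 7 numbers: the shift along the tool's x, y, z in units of 30 mm (1.0 is 30 mm), then the turn, a rotation vector about the tool's x, y, z in units of 6 degrees (1.0 is 6 degrees), then the gripper command: -1 is shut, 1 is fully open, values between are in proportion. In form: [[dx, dy, dz, ax, ay, az, fingers], ...]. A call has 1 to 20 rows; each row is the pose to reach, as a shift and turn from the pose commanded when the call began, along the tool's axes at that moment; what a row does not reach only later rows make up. A row lasts 1/12 s, in which the tool goes at most 41.7 mm and 7.16 degrees, less where a joint would pass 70% of its speed; a pose out of reach is approached as far as the arm can. A call with a gripper value outside its range is refused whole. The fingers move at their own pace and stop on an object; "newtons" is the grip in N (left out, the last holds). Time passes only in rows, so rows that repeat a pose let the fingers close. It gives the time, the measured TCP pose, the force, the opening and the grip force at its end, in the units of the state.
- ctrl.get_obs(): the state, without advancing time (a new reading comes with each control period).
- ctrl.capture(name): name is "scene" or "top" or "wrist"; returns the picture (400x640x3 uint8, red, green, blue); there is no depth.
- ctrl.get_calibration(name): a dict with "vfov" (degrees; the focal length in pixels is half the picture's height over the tangent of half this angle, whatever the lens; pixels are square), "cx", "cy" (the principal point, pixels), "rvec" (rotation vector, rad) and "tvec" (3), from world to camera coordinates, as OpenCV has them; the wrist camera has in their place "T_tool_cam" (4x4, takes a point from camera to tool coordinates, whose origin is the TCP and whose axes are the flange's). Camera axes: x right, y down, z forward; pixel columns grow to the right and rows downward; lengths in m; the calibration is good to about 2 mm. A picture is of the moment at which its call begins: read the wrist's pose just before it. get_calibration takes no time and is no camera call.
- ctrl.hand_in(): hands the job in; it is judged then, once.
Trained networks look in the newest picture that a camera, given by its name, has taken for a name from the list of things; names that differ only in an ending like _2 or _b are one class to them, and where a whole thing is asked for, a point or a joint stands for the part that bears it (a point fixed in the world has none). Each returns a list of dicts, best first, with "conf" (0 to 1); they miss things now and then, are a little off and sometimes report something else, mostly with a low value. They report only what shows in the picture. A call takes as long as a camera call.
- ctrl.search_frame(camera, query): "rect" ([left, top, width, height] in pixels, round what is visible of it).
The state is a dict: "time_s": time; "joint_pos": joint angles; "dq": joint speeds; "tau": joint torques, N m; "eef_pos": TCP position; "tcp_rot": TCP orientation; "force": force on the tool from outside, world axes, zero at the start; "wrist_torque": the same for the moment, N m; "finger_gap": opening from 0.0 (shut) to 1.0 (fully open); "grip_force": force on a finger pad.
Only numpy, scipy, OpenCV 4.12 (cv2) and the standard library are available. Lean on these libraries where they do the work, as an engineer would, in place of code of your own. Each camera call takes 0.05 s, during which the arm holds its last target. There are 200 camera calls.

## Working session

There is one attempt and no reset: what is moved stays moved. The work goes in short steps, Python scripts to look and compute and a tool call to move; the robot and the scene stay as the last step left them, time stands still between calls to the robot, and variables do not carry over. Pictures are saved under pics/ and viewed, at most 10 in all, crops included, and the job is handed in when it is done.

Besides the shell and the picture viewer there is one more tool, called after "Call:" as name([rows], argument=value, ...), one row to a line, values as JSON. jog_arm: Moves the arm, as the interface text tells. Its arguments: {"type":"object","properties":{"targets":{"type":"array","items":{"type":"array","items":{"type":"number"}}},"newtons":{"type":"number"}},"required":["targets"]}

```bash
mkdir -p pics; python3 - <<'E'
from rig import ctrl
import cv2,numpy as np
o=ctrl.get_obs();print(o['time_s'],o['eef_pos'],o['tcp_rot'],o['force'])
for n in ("scene","top"):
    p=ctrl.capture(n);cv2.imwrite(f"pics/{n}.png",p[...,::-1])
    print(ctrl.get_calibration(n))
    for q in ("pine_a_front_press","green_front","green"):
        print(n,q,[(np.round(d['rect']),round(d['conf'],2)) for d in ctrl.search_frame(n,q)])
E
```

```text
0.0 [ 0.22618294 -0.60873201  0.23786627] [ 9.84210338e-01  1.77000839e-01 -2.11430410e-04 -8.17380894e-04] [ 0.80045789 -0.19207076  0.22622121]
{'vfov': 53.89144649572035, 'cx': 319.59020272027635, 'cy': 197.88046781716469, 'rvec': array([ 0.88896948,  2.45853454, -1.13091085]), 'tvec': array([ 0.40246426, -0.15321007,  1.03727234])}
scene pine_a_front_press [(array([190.,  97.,  83.,  62.]), 0.58)]
scene green_front [(array([238., 137., 108., 103.]), 0.81)]
scene green [(array([214., 139., 140., 157.]), 0.6)]
{'vfov': 54.712686802536695, 'cx': 315.8760818970985, 'cy': 196.43988854273707, 'rvec': array([ 2.1709369 , -2.11618958,  0.1777282 ]), 'tvec': array([-0.03270142,  0.54070481,  0.85031763])}
top pine_a_front_press [(array([392., 149.,  67.,  76.]), 0.83)]
top green_front [(array([276., 138.,  64.,  64.]), 0.59)]
top green [(array([266., 102.,  82., 113.]), 0.71)]
```

View pics/scene.png

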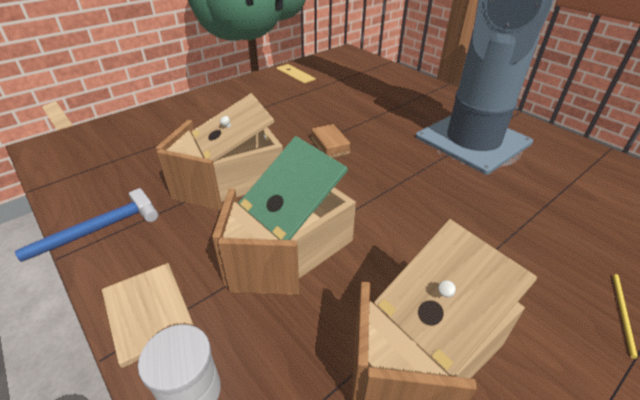

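View pics/top.png

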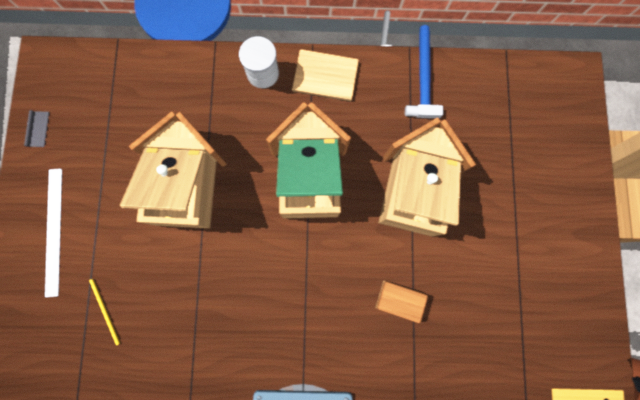

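The three houses are in both pictures, with green in the middle at top (310,165). The pine ones are at top (170,180) and (430,190), knobs at (162,169) and (432,178). I'll enlarge them to get accurate corner points.

```bash
python3 - <<'E'
import cv2,numpy as np
t=cv2.imread("pics/top.png");s=cv2.imread("pics/scene.png")
c=lambda im,x,y,w,h,k:cv2.resize(im[y:y+h,x:x+w],None,fx=k,fy=k,interpolation=cv2.INTER_CUBIC)
cv2.imwrite("pics/c1.png",np.hstack([c(t,115,110,100,130,4),c(t,375,110,100,130,4)]))
a=c(s,150,90,140,100,4)[:, :]   # 560x400
cv2.imwrite("pics/c2.png",a)
cv2.imwrite("pics/c3.png",c(s,350,210,200,150,4))
E
```

```text
(no output)
```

View pics/c1.png

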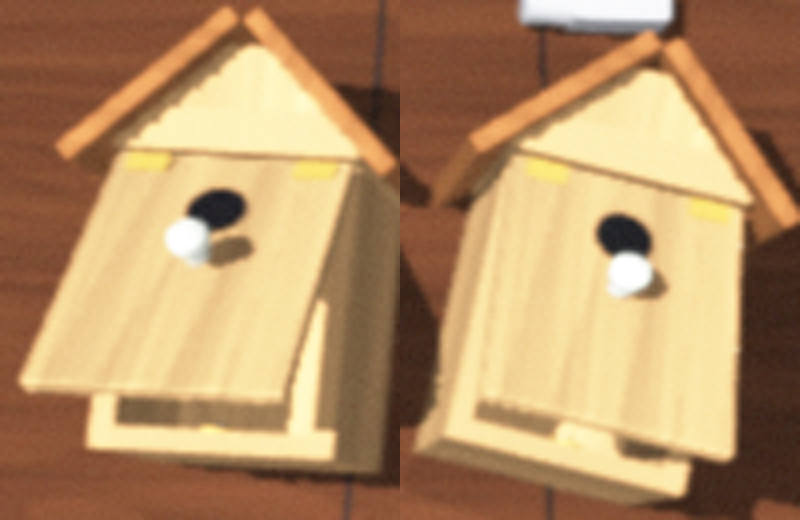

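View pics/c2.png

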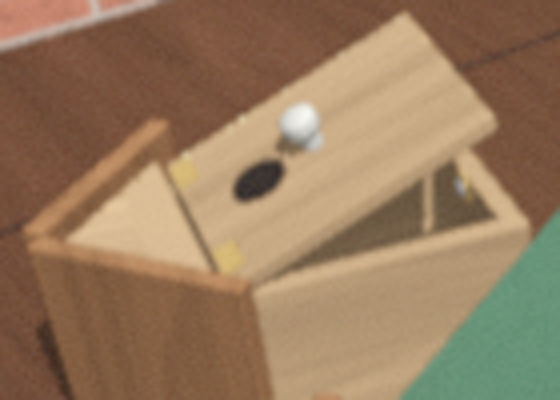

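View pics/c3.png

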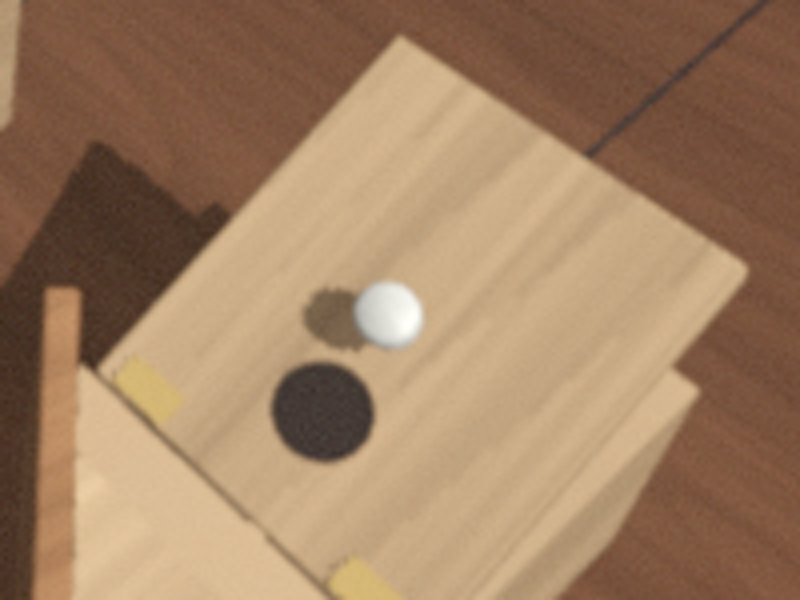

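```bash
cat >h.py <<'E'
import numpy as np,cv2
from scipy.spatial.transform import Rotation as R
from scipy.optimize import least_squares
from rig import ctrl
def proj(n,P):
    c=ctrl.get_calibration(n);f=200/np.tan(np.radians(c['vfov']/2))
    K=np.array([[f,0,c['cx']],[0,f,c['cy']],[0,0,1]])
    return cv2.projectPoints(np.array(P,float),c['rvec'],c['tvec'],K,None)[0][:,0]
L={'fl':(-156,64,10),'fr':(-156,-64,10),'hl':(0,64,10),'hr':(0,-64,10),'kn':(-74,0,30),'press':(-130,0,10)}
def pts(p,names):  # p: hinge x,y, yaw, opening
    r=R.from_euler('ZY',[p[2],p[3]])
    return np.r_[p[:2],.098]+r.apply(np.array([L[k] for k in names])/1e3)
def fit(obs,y0):
    def res(p): return np.concatenate([(proj(n,pts(p,o))-np.array(list(o.values()))).ravel() for n,o in obs.items()])
    s=least_squares(res,[.7,y0,0,.45],loss='soft_l1');return s.x,res(s.x)
E
python3 - <<'E'
from h import *
A={'top':dict(fl=(121,204.5),fr=(185.5,209),hl=(144.5,148),hr=(204.5,150.5),kn=(161.8,169.5)),
 'scene':dict(fl=(537,277.5),fr=(450.5,219.2),hr=(374.5,301.2),kn=(447.5,288.5))}
B={'top':dict(fl=(395,210),fr=(458.8,224.5),hl=(403.8,148),hr=(462.5,161),kn=(432.5,178)),
 'scene':dict(fl=(273.8,120.5),fr=(251.2,93.2),hl=(203.8,157.5),hr=(192,131),kn=(225,120.5))}
G={'top':dict(fl=(278,192),fr=(341,192),hl=(282,140),hr=(338,139)),
 'scene':dict(fl=(347,170),fr=(295,138))}
o=ctrl.get_obs();Rt=R.from_quat(o['tcp_rot'])
for n,ob,y in(('A',A,.27),('B',B,-.27),('G',G,0)):
    p,r=fit(ob,y);q=p.copy();P=pts(p,['press'])[0];q[3]=0;Q=pts(q,['press'])[0]
    print(n,p.round(3),'res',r.round(1),'press',P.round(3),'shut',Q.round(3))
    if n!='G':
        for t in((*Q[:2],.30),(*Q[:2],.108)): print('  jog',(Rt.inv().apply(np.array(t)-o['eef_pos'])/.03).round(2))
print('tool axes',Rt.as_matrix().round(3).tolist())
E
```

```text
A [ 0.623  0.294 -0.033  0.474] res [-1.8  1.6 -0.3  1.  -0.4 -0.7 -1.6  0.2 -0.5 -0.4  0.2  0.1 -0.5 -0.2
 -1.7  0.1 -0.8 -1.1] press [0.512 0.298 0.166] shut [0.493 0.298 0.108]
  jog [ 18.87 -25.26  -2.04]
  jog [ 18.87 -25.26   4.36]
B [ 0.627 -0.27  -0.215  0.336] res [ 0.  -0.1 -0.9  0.7  0.1 -0.1 -1.2  0.6  0.6  0.3 -0.6 -0.5 -0.1  1.3
  1.6  2.8 -2.4 -0.8 -1.4 -1.6] press [ 0.51  -0.245  0.15 ] shut [ 0.5   -0.242  0.108]
  jog [12.8  -8.29 -2.05]
  jog [12.8  -8.28  4.35]
G [ 0.657 -0.001  0.022  0.502] res [-2.4  1.2  0.4  1.5 -2.  -2.8  0.3 -1.4 -1.7 -0.5  0.2 -0.9] press [ 0.548 -0.003  0.169] shut [ 0.527 -0.003  0.108]
tool axes [[0.937, 0.348, -0.0], [0.348, -0.937, 0.0], [-0.0, -0.0, -1.0]]
```

Call:
jog_arm([
  [0,0,-2,0,0,0,-1],
  [0,0,-2,0,0,0,-1],
  [13,-8.2,-2,0,0,0,-1],
  [13,-8.2,-2,0,0,0,-1],
  [13,-8.2,-2,0,0,0,-1],
  [13,-8.2,-2,0,0,0,-1],
  [13,-8.2,-2,0,0,0,-1],
  [13,-8.2,-2,0,0,0,-1],
  [13,-8.2,-2,0,0,0,-1],
  [13,-8.2,-2,0,0,0,-1],
  [13,-8.2,-2,0,0,0,-1],
  [13,-8.2,-2,0,0,0,-1],
  [13,-8.2,-2,0,0,0,-1],
  [13,-8.2,-2,0,0,0,-1],
  [13,-8.2,-2,0,0,0,-1],
  [13,-8.2,-2,0,0,0,-1],
  [13,-8.2,-2,0,0,0,-1],
  [13,-8.2,-2,0,0,0,-1],
])

```text
time_s: 1.9
eef_pos: [0.5052, -0.2447, 0.2987]
tcp_rot: [0.984, 0.175, -0.0, 0.0]
force: [-0.0, -0.9, -0.1]
finger_gap: 0.004
grip_force: 0.0
```

Call:
jog_arm([
  [0,0,1.3,0,0,0,-1],
  [0,0,2.6,0,0,0,-1],
  [0,0,3.9,0,0,0,-1],
  [0,0,4.5,0,0,0,-1],
  [0,0,4.7,0,0,0,-1],
  [0,0,4.9,0,0,0,-1],
  [0,0,5.1,0,0,0,-1],
  [0,0,5.3,0,0,0,-1],
  [0,0,5.5,0,0,0,-1],
  [0,0,5.7,0,0,0,-1],
  [0,0,5.9,0,0,0,-1],
  [0,0,6.1,0,0,0,-1],
  [0,0,6.2,0,0,0,-1],
  [0,0,6.3,0,0,0,-1],
  [0,0,6.3,0,0,0,-1],
])

```text
time_s: 3.15
eef_pos: [0.5062, -0.2426, 0.1091]
tcp_rot: [0.984, 0.177, -0.0, -0.0]
force: [-0.4, -0.5, -0.2]
finger_gap: 0.009
grip_force: 0.0
```

Call:
jog_arm([
  [0,0,0.05,0,0,0,-1],
  [0,0,0.1,0,0,0,-1],
  [0,0,0.15,0,0,0,-1],
  [0,0,0.15,0,0,0,-1],
])

```text
time_s: 3.48
eef_pos: [0.5067, -0.2428, 0.108]
tcp_rot: [0.984, 0.177, 0.0, 0.0]
force: [-8.8, 3.1, 26.7]
finger_gap: 0.001
grip_force: 12.8
```

```bash
python3 - <<'E'
from h import *
s=ctrl.capture("scene");t=ctrl.capture("top")
k=lambda im,x,y:cv2.resize(im[y:y+130,x:x+130],None,fx=3,fy=3)
cv2.imwrite("pics/d1.png",np.hstack([k(s,150,80),k(t,360,110)])[...,::-1])
E
```

```text
(no output)
```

View pics/d1.png

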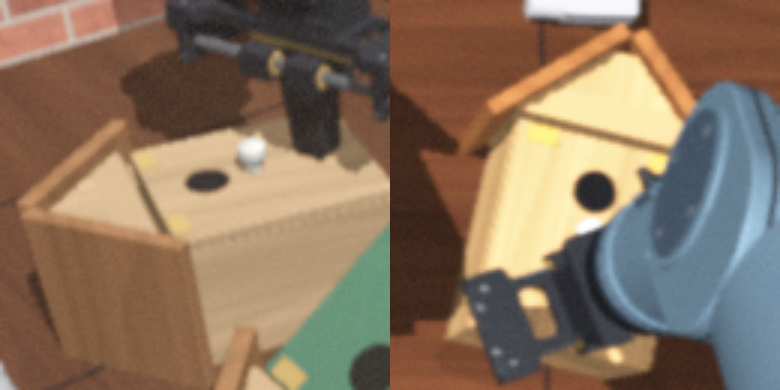

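The scene crop shows the right pine front flat and shut, with the tip pressing beyond the knob at (250,152). Next I lift, cross high over green and go to the left house.

Call:
jog_arm([
  [0,0,-1.3,0,0,0,-1],
  [0,0,-2.6,0,0,0,-1],
  [0,0,-3.9,0,0,0,-1],
  [0,0,-5.2,0,0,0,-1],
  [0,0,-6.5,0,0,0,-1],
  [0,0,-7.5,0,0,0,-1],
  [0,0,-7.5,0,0,0,-1],
])

```text
time_s: 4.17
eef_pos: [0.5095, -0.244, 0.3375]
tcp_rot: [0.984, 0.177, 0.005, 0.003]
force: [0.6, 0.2, 0.4]
finger_gap: 0.002
grip_force: 0.0
```

Call:
jog_arm([
  [6.1,-16.9,0,0,0,0,-1],
  [6.1,-16.9,0,0,0,0,-1],
  [6.1,-16.9,0,0,0,0,-1],
  [6.1,-16.9,0,0,0,0,-1],
  [6.1,-16.9,0,0,0,0,-1],
  [6.1,-16.9,0,0,0,0,-1],
  [6.1,-16.9,0,0,0,0,-1],
  [6.1,-16.9,0,0,0,0,-1],
  [6.1,-16.9,0,0,0,0,-1],
  [6.1,-16.9,0,0,0,0,-1],
  [6.1,-16.9,0,0,0,0,-1],
  [6.1,-16.9,0,0,0,0,-1],
  [6.1,-16.9,0,0,0,0,-1],
  [6.1,-16.9,0,0,0,0,-1],
  [6.1,-16.9,0,0,0,0,-1],
  [6.1,-16.9,0,0,0,0,-1],
  [6.1,-16.9,0,0,0,0,-1],
  [6.1,-16.9,0,0,0,0,-1],
])

```text
time_s: 5.67
eef_pos: [0.5019, 0.2942, 0.3301]
tcp_rot: [0.984, 0.176, 0.0, 0.0]
force: [0.2, -0.1, 0.1]
finger_gap: 0.007
grip_force: 0.0
```

Call:
jog_arm([
  [0,0,1.3,0,0,0,-1],
  [0,0,2.6,0,0,0,-1],
  [0,0,3.9,0,0,0,-1],
  [0,0,4.7,0,0,0,-1],
  [0,0,5.0,0,0,0,-1],
  [0,0,5.2,0,0,0,-1],
  [0,0,5.4,0,0,0,-1],
  [0,0,5.6,0,0,0,-1],
  [0,0,5.8,0,0,0,-1],
  [0,0,6.0,0,0,0,-1],
  [0,0,6.2,0,0,0,-1],
  [0,0,6.4,0,0,0,-1],
  [0,0,6.6,0,0,0,-1],
  [0,0,6.8,0,0,0,-1],
  [0,0,7.0,0,0,0,-1],
  [0,0,7.2,0,0,0,-1],
  [0,0,7.3,0,0,0,-1],
  [0,0,7.4,0,0,0,-1],
  [0,0,7.45,0,0,0,-1],
  [0,0,7.45,0,0,0,-1],
])

```text
time_s: 7.33
eef_pos: [0.5012, 0.2959, 0.1082]
tcp_rot: [0.984, 0.177, -0.0, 0.001]
force: [-6.4, -5.0, 16.2]
finger_gap: 0.004
grip_force: 8.2
```

Contact is firm at stop height, so I lift off and check that the fronts stay shut.

Call:
jog_arm([
  [0,0,-1.3,0,0,0,-1],
  [0,0,-2.6,0,0,0,-1],
  [0,0,-3.9,0,0,0,-1],
  [0,0,-5.2,0,0,0,-1],
  [0,0,-6.5,0,0,0,-1],
  [0,0,-7.5,0,0,0,-1],
  [0,0,-8,0,0,0,-1],
  [0,0,-8,0,0,0,-1],
  [0,0,-8,0,0,0,-1],
  [0,0,-8,0,0,0,-1],
  [0,0,-8,0,0,0,-1],
  [0,0,-8,0,0,0,-1],
])

```text
time_s: 8.33
eef_pos: [0.5007, 0.2957, 0.3451]
tcp_rot: [0.984, 0.177, -0.001, 0.0]
force: [-0.2, -0.4, -0.2]
finger_gap: 0.003
grip_force: 0.0
```

```bash
python3 - <<'E'
from h import *
cv2.imwrite("pics/e1.png",ctrl.capture("scene")[...,::-1])
o=ctrl.get_obs();print(o['time_s'],o['eef_pos'],o['force'])
E
```

```text
8.3833 [0.50082754 0.29586474 0.34542222] [ 0.4486053  -0.96000066 -0.1818478 ]
```

View pics/e1.png

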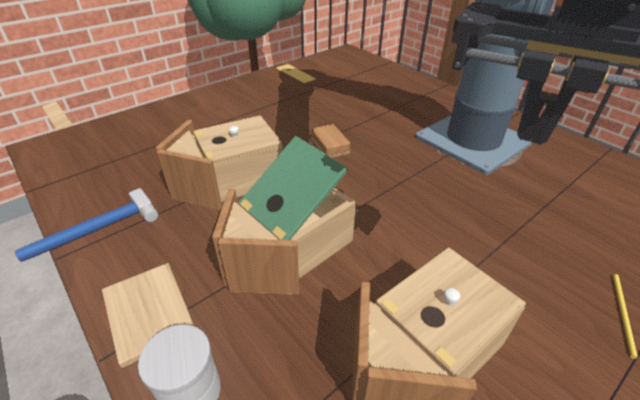

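Both pine fronts lie flush and shut, with knobs at (234,131) and (452,296). Green is still open at (295,190), and the arm is clear of everything.

```bash
python3 -c "
from rig import ctrl
print(ctrl.hand_in())"
```

```text
the job is handed in; nothing more can be done
None
```

I pressed both pine fronts shut and they stayed closed after I lifted off; the green front stands open and untouched, and I handed the job in at about 8.4 s (no verdict was returned).

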